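Lock the slotted disc of a rotary fitting fixture

TASK

Lock the rotary fixture on the bench with gentle pushes of the fingertips: push the yellow disc round by its black posts until one of its two slots faces the sliding steel bar, then push the bar by its red tab fully home, so that its nose sits at the bottom of the slot. Nothing is gripped hard, lifted or carried: the bar stays in its guide and is not drawn backwards out of it, and the jar, the spool piece and the gasket beside the fixture stay where they are. Finish with the hand clear.

Things in the scene. Friction and masses are not known exactly. Their poses are not given: they have to be found in the camera images.
- fixture: grey fixture base, fixed to the bench, bed plate 303 x 170 mm, 10 mm thick. Origin on the bench (z = 0) under the disc's axis, z up; its x axis runs along the bar towards the disc: the bar and guide lie on the -x side at y = 0, and the bar is pushed towards +x. Placed anew each time, the bar roughly on the robot's right (x axis at a bearing of 1.05 to 2.1 rad)
- guide_top (a point): middle of the top of the steel keeper strap over the bar, at x = -115 mm, 35.5 mm above the bench; the strap is 30 mm along the bar and 53 mm across, its screw heads 3 mm higher. The bar slides under it between two steel cheeks that run from x = -175 to -79 mm in the fixture's frame, 33 mm over both, tops 27 mm above the bench
- disc (a joint): turn of the yellow disc about its upright axis, rad, growing anticlockwise seen from above, no end stops. At 0 and every multiple of pi one of its two opposite slots faces the bar exactly. Starts between 0.45 and 2.69. Turns stiffly (2.2 N at a post), stays where left. The disc is 150 mm across, 16 mm thick, top 30 mm above the bench; a black line runs from each slot towards the centre
- disc_axis (a point): point on the disc's axis level with its top face, 30 mm above the bench; turns with the disc: its x axis runs along the line of the two slots, its y axis through the two posts. A steel ferrule stub, 40 mm across, stands here, its top 57 mm above the bench
- slot_a (a point): middle of the mouth of one slot at the rim, level with the disc's top face, 75 mm from the axis; the slot is 20 mm wide with 3 mm chamfered corners at the mouth and 25 mm deep, its flat bottom 50 mm from the axis; faces the bar when joint disc is 0
- slot_b (a point): the same for the opposite slot; faces the bar when joint disc is pi
- post_a (a point): middle of the top of one upright round black post, 14 mm thick, 55 mm from the disc's axis; it stands on the disc (30 mm above the bench) up to 66 mm above the bench. It lies a quarter turn from both slots, at the bearing joint disc + pi/2 in the fixture's frame
- post_b (a point): the same for the opposite post, at the bearing joint disc - pi/2 in the fixture's frame
- bar: loose steel bar, 100 x 14 x 16 mm, about 0.3 kg, in the channel with 1.5 mm play each side; origin under its middle, 14 mm above the bench; x along the bar towards its nose. At the start the nose stands 6 to 24 mm short of the disc's rim; against the rim beside a slot it is stopped. Slides with light friction, stays where left
- bar_nose (a point): middle of the bar's front end, 22 mm above the bench; its upright corners are bevelled by 3 mm and will centre a slot that is up to about 7 mm off; fully home it lies at x = -50 mm in the fixture's frame
- bar_tab (a point): middle of the rear face of the red push tab, flush with the bar's rear end, 100 mm behind the nose. The tab is 12 mm thick along the bar, 34 mm wide, and spans 30 to 64 mm above the bench; push its rear face towards the disc
- jar_black: glass jar with black lid, 54 mm across, 48 mm tall, standing beside the fixture: bystander; origin under its centre
- spool_piece: short steel spool piece, 51 mm across, 90 mm tall, standing beside the fixture: bystander; origin under its centre
- gasket_orange: orange gasket ring, 50 mm across, 9 mm thick, lying flat beside the fixture: bystander; origin under its centre
There are look-alikes about, which are no part of the job. What is shaped like the bar but purple is not meant.

How it is judged:
By the outcome, as a careful person would: the job done as asked, in the order asked, and still so for the second after the job is handed in, with the robot touching nothing.
It also fails if it takes over 58 s, if anything falls off the work surface, if the arm or the gripper's body presses on something with over 40 N, if the wrist force passes 120 N, or if a joint passes its speed limit or range.

ROBOT

A 6-joint arm with a two-finger parallel gripper is mounted at the origin on a cart in front of the work surface, level with it; the furniture and walls round the work are solid. World frame = base frame: x ahead of the robot, y to its left, z up, the work surface at z = 0. Lengths are in m, angles in rad, forces in N, time in s.
With the tool pointing down it reaches from about 0.3 to 0.85 m from the base axis. Payload 5.4 kg.
Tool frame: the origin (TCP) lies midway between the tips of the shut fingers; the grasp point (between the pads) lies 19 mm behind it; z points along the fingers, y is the line along which they close (so a half turn about z gives the same grasp; the last joint's range is limited). The gripper opens to 85 mm and grips with 20 to 120 N. Pads are 22 mm wide; open, the fingers measure 114 mm over their backs; the gripper's body (76 mm by 85 mm) begins 54 mm behind the grasp point. The pads swing forward as they close: fully open they stand 13 mm farther back than shut.
Start: joints at [0.962, 0.158, 1.597, -0, 1.386, -0.21], TCP at [0.223, 0.53, 0.231] pointing down, gripper open.
Joint ranges: [-2.91, 2.91], [-0.94, 2.29], [0.18, 2.7], [-1.29, 4.43], [0.17, 2.64], [-3, 3]. Speed limits (rad/s): [2.57, 2.57, 3.14, 3.14, 3.14, 3.14].

INTERFACE

Orientations are given as a unit quaternion [x, y, z, w].
In Python, from cell import get_obs, get_image, get_calibration, finish_job, silhouettes, mark_of gives the robot as it stands.
- The arm moves only by the tool send_rows, never from a script. Its argument "series" is a list of rows, each an object with "angular": the turn, a rotation vector about the tool's x, y, z in rad, a list of three; "slide": the shift along the tool's x, y, z in cm, a list of three; "fingers": the closure, from 0 (fully open) to 1 (shut). A call has 1 to 20 rows; each row shifts and turns the commanded pose from where the row before left it, along the tool's axes as they then stand; what a row does not reach is not made up. A row lasts 1/8 s, in which the tool goes at most 62.5 mm and 10.7 degrees, less where a joint would pass 70% of its speed; a pose out of reach is approached as far as the arm can. A call is refused whole if a number of a shift passes 6.25 or a number of a turn 0.188, either way. A call with a gripper value outside its range is refused whole. The fingers move at their own pace and stop on an object; "newtons" is the grip in N (left out, the last holds). Time passes only in rows, so rows that do not move let the fingers close. It gives the time, the measured TCP pose, the force, the opening and the grip force at its end, in the units of the state.
- get_obs(): the state, without advancing time (a new reading comes with each control period).
- get_image(name): name is "side" or "top" or "wrist"; returns the picture (480x640x3 uint8, red, green, blue); there is no depth.
- get_calibration(name): a dict with "camera_matrix" (3x3 intrinsics, pixels), "eye" and "rotation" of the camera in the world; the wrist camera has in their place "T_tool_cam" (4x4, takes a point from camera to tool coordinates, whose origin is the TCP and whose axes are the flange's). Camera axes: x right, y up, looking along -z (the intrinsics and any distortion apply to the point x, -y, -z); pixel columns grow to the right and rows downward; lengths in m; the calibration is good to about 2 mm. A picture is of the moment at which its call begins: read the wrist's pose just before it. get_calibration takes no time and is no camera call.
- finish_job(): hands the job in; it is judged then, once.
Trained networks look in the newest picture that a camera, given by its name, has taken for a name from the list of things; names that differ only in an ending like _2 or _b are one class to them, and where a whole thing is asked for, a point or a joint stands for the part that bears it (a point fixed in the world has none). Each returns a list of dicts, best first, with "conf" (0 to 1); they miss things now and then, are a little off and sometimes report something else, mostly with a low value. They report only what shows in the picture. A call takes as long as a camera call. They do not tell look-alikes from the thing itself.
- silhouettes(camera, query): "region" (480x640 bool, what is visible of it) and "extent" ([left, top, width, height] as shares, 0 to 1, of the picture: columns of its width, rows of its height, round what is visible of it).
- mark_of(camera, query): "location" ([row, column] as shares, 0 to 1, of the picture: columns of its width, rows of its height: a listed point, or the origin of a listed thing).
The state is a dict: "time_s": time; "qpos": joint angles; "joint_vel": joint speeds; "joint_torque": joint torques, N m; "tool_pos": TCP position; "tcp_rot": TCP orientation; "wrist_force": force on the tool from outside, world axes, zero at the start; "moment": the same for the moment, N m; "finger_gap": finger opening in m; "finger_force": force on a finger pad.
Only numpy, scipy, OpenCV 4.12 (cv2) and the standard library are available. Lean on these libraries where they do the work, as an engineer would, in place of code of your own. Each camera call takes 0.05 s, during which the arm holds its last target. There are 200 camera calls.

## Working session

There is one attempt and no reset: what is moved stays moved. The work goes in short steps, Python scripts to look and compute and a tool call to move; the robot and the scene stay as the last step left them, time stands still between calls to the robot, and variables do not carry over. Pictures are saved under pics/ and viewed, at most 10 in all, crops included, and the job is handed in when it is done.

Besides the shell and the picture viewer there is one more tool, called after "Request:" as name(argument=value, ...) on one line, values as JSON. send_rows: Moves the arm, as the interface text tells. Its arguments: {"type":"object","properties":{"series":{"type":"array","items":{"type":"object","properties":{"angular":{"type":"array","items":{"type":"number"}},"slide":{"type":"array","items":{"type":"number"}},"fingers":{"type":"number"}}}},"newtons":{"type":"number"}},"required":["series"]}

```bash
mkdir -p pics
cat > h.py <<'E'
import numpy as np, cv2
from cell import *
from scipy.spatial.transform import Rotation as R
def cam(n,obs=None):
    c=get_calibration(n); K=np.array(c["camera_matrix"])
    if n=="wrist":
        o=obs or get_obs(); T=np.eye(4); T[:3,:3]=R.from_quat(o["tcp_rot"]).as_matrix(); T[:3,3]=o["tool_pos"]
        T=T@np.array(c["T_tool_cam"]); return K,T[:3,3],T[:3,:3],c
    return K,np.array(c["eye"]),np.array(c["rotation"]),c
def world(n,loc,z,obs=None):
    K,e,Rm,c=cam(n,obs); u=np.array([loc[1]*640,loc[0]*480,1]); d=np.linalg.inv(K)@u
    d=Rm@(d*[1,-1,-1]); return e+d*(z-e[2])/d[2]
def proj(n,P,obs=None):
    K,e,Rm,c=cam(n,obs); p=Rm.T@(np.array(P)-e)*[1,-1,-1]; p=K@p; return p[:2]/p[2]
def save(n,f):
    im=get_image(n); cv2.imwrite(f,im[:,:,::-1]); return im
E
python3 - <<'E'
from h import *
np.set_printoptions(precision=4,suppress=True)
print(get_calibration("top"))
a=save("top","pics/top0.png")
Z=dict(disc_axis=.03,slot_a=.03,post_a=.066,bar_nose=.022,bar_tab=.047,guide_top=.0355,fixture=0,jar_black=0,spool_piece=0,gasket_orange=0)
for q,z in Z.items():
    for m in mark_of("top",q)[:4]:
        l=m["location"]; print(q,round(m["conf"],2),np.array([l[1]*640,l[0]*480]),world("top",l,z))
E
```

```text
{'camera_matrix': array([[466.9453,   0.    , 311.8233],
       [  0.    , 466.9453, 241.5424],
       [  0.    ,   0.    ,   1.    ]]), 'eye': array([ 0.5045, -0.0109,  0.9228]), 'rotation': array([-0.0286,  0.035 ,  0.7102, -0.7025])}Traceback (most recent call last):
  File "<stdin>", line 8, in <module>
  File "h.py", line 12, in world
    d=Rm@(d*[1,-1,-1]); return e+d*(z-e[2])/d[2]
      ~~^^~~~~~~~~~~~~
ValueError: matmul: Input operand 1 has a mismatch in its core dimension 0, with gufunc signature (n?,k),(k,m?)->(n?,m?) (size 3 is different from 4)
```

View pics/top0.png

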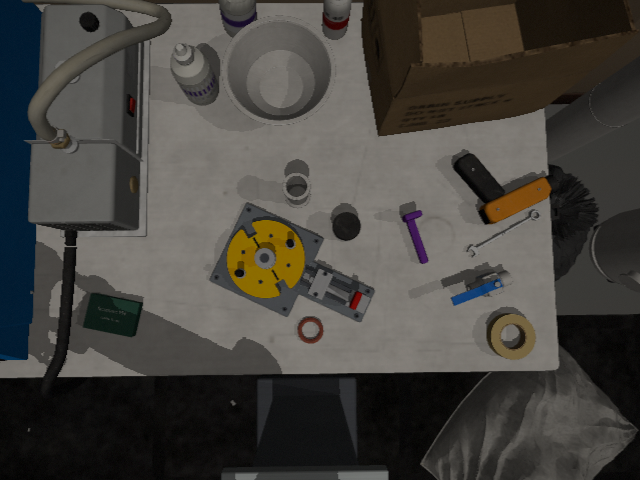

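The top view shows the fixture with disc centre near (265,258), posts near (290,241) and (239,272), red tab at (356,300), jar (346,225), spool (297,188), gasket (310,329). The purple look-alike at (416,237) is not the bar. The rotation is a quaternion, so I'll fix the helper.

```bash
sed -i 's/np.array(c\["rotation"\]),c/R.from_quat(c["rotation"]).as_matrix(),c/' h.py
python3 - <<'E'
from h import *
np.set_printoptions(precision=4,suppress=True)
im=save("top","pics/top1.png")
cv2.imwrite("pics/crop1.png",cv2.resize(im[170:350,200:400,::-1],None,fx=3.3,fy=3.3,interpolation=cv2.INTER_CUBIC))
Z=dict(disc_axis=.03,slot_a=.03,post_a=.066,bar_nose=.022,bar_tab=.047,guide_top=.0355,fixture=0,jar_black=0,spool_piece=0,gasket_orange=0)
for q,z in Z.items():
    for m in mark_of("top",q)[:3]:
        l=m["location"]; print(q,round(m["conf"],2),np.array([l[1]*640,l[0]*480]),world("top",l,z))
print(get_obs()); print(get_calibration("side"))
E
```

```text
disc_axis 0.89 [264.512 261.312] [0.5482 0.0714 0.03  ]
disc_axis 0.33 [310.528 279.984] [ 0.5116 -0.0161  0.03  ]
slot_a 0.65 [247.68  221.904] [0.6244 0.1036 0.03  ]
slot_a 0.59 [285.696 292.224] [0.489  0.0313 0.03  ]
post_a 0.94 [286.72  243.696] [0.5784 0.0272 0.066 ]
post_a 0.56 [238.528 274.32 ] [0.5232 0.1156 0.066 ]
bar_nose 0.77 [309.312 278.208] [ 0.5151 -0.0139  0.022 ]
bar_tab 0.69 [408.832 213.888] [ 0.6343 -0.2039  0.047 ]
bar_tab 0.54 [357.12  300.096] [ 0.4732 -0.1025  0.047 ]
guide_top 0.73 [320.768 285.984] [ 0.5001 -0.0354  0.0355]
fixture 0.89 [266.368 259.92 ] [0.5524 0.0705 0.    ]
jar_black 0.82 [344.896 227.424] [ 0.6154 -0.0859  0.    ]
spool_piece 0.62 [297.088 196.608] [0.6785 0.0087 0.    ]
gasket_orange 0.64 [312.    331.296] [ 0.4121 -0.0181  0.    ]
{'time_s': 0.65, 'qpos': array([ 0.9619,  0.1584,  1.597 , -0.    ,  1.3862, -0.2101]), 'joint_vel': array([ 0.0007,  0.0002,  0.0015, -0.0002,  0.0015, -0.0003]), 'joint_torque': array([  0.    , -39.5872, -33.1592,  -0.0002,   0.0008,  -0.    ]), 'tool_pos': array([0.2233, 0.5298, 0.2313]), 'tcp_rot': array([ 0.1981,  0.9802, -0.    ,  0.    ]), 'wrist_force': array([-0.0787,  0.3133,  0.0804]), 'moment': array([ 0.0015,  0.0008, -0.0563]), 'finger_force': 0.0, 'finger_gap': 0.08559224082237055}
{'camera_matrix': array([[508.7786,   0.    , 313.897 ],
       [  0.    , 508.7786, 247.5696],
       [  0.    ,   0.    ,   1.    ]]), 'eye': array([0.3054, 0.5876, 0.5659]), 'rotation': array([-0.0908,  0.4385,  0.8721, -0.1971])}
```

View pics/crop1.png

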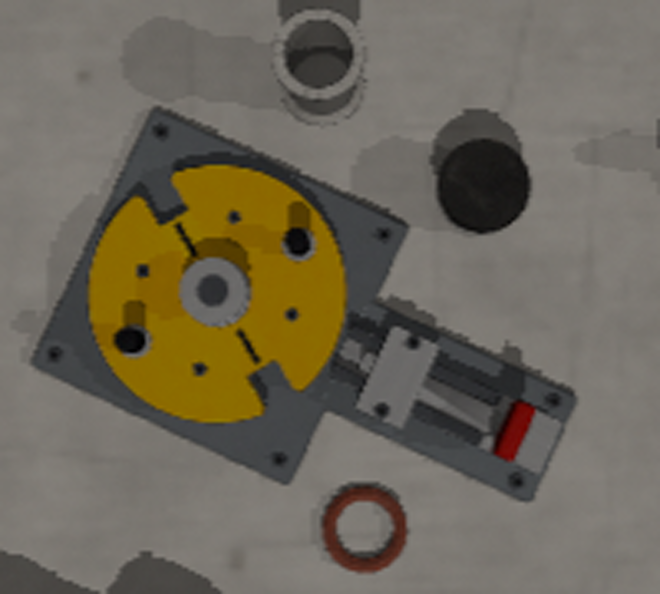

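The bar with the red tab at (357,300) is in the steel guide on the fixture, so it is the one meant. The purple T at (416,237) lies loose on the bench and is ignored. The slot near (270,385) in the crop needs about +0.5 rad anticlockwise to face the bar. I'll move over the fixture for a close look.

Request:
send_rows(series=[{"slide": [-1.5, -1.2, -0.7], "fingers": 1}, {"slide": [-3.3, -2.4, -0.7], "fingers": 1}, {"slide": [-3.3, -2.4, -0.7], "fingers": 1}, {"slide": [-3.3, -2.4, -0.7], "fingers": 1}, {"slide": [-3.3, -2.4, -0.7], "fingers": 1}, {"slide": [-3.3, -2.4, -0.7], "fingers": 1}, {"slide": [-3.3, -2.4, -0.7], "fingers": 1}, {"slide": [-3.3, -2.4, -0.7], "fingers": 1}, {"slide": [-3.3, -2.4, -0.7], "fingers": 1}, {"slide": [-3.3, -2.4, -0.7], "fingers": 1}, {"slide": [-3.3, -2.4, -0.7], "fingers": 1}, {"slide": [-3.3, -2.4, -0.7], "fingers": 1}, {"slide": [-3.3, -2.4, -0.7], "fingers": 1}, {"slide": [-3.3, -2.4, -0.7], "fingers": 1}, {"slide": [-1.5, -1.2, -0.2], "fingers": 1}, {"slide": [0, 0, 0], "fingers": 1}, {"slide": [0, 0, 0], "fingers": 1}], newtons=40)

```text
validation failed for argument at $.se...
```

Run:
```python
from h import *
np.set_printoptions(precision=4,suppress=True)
o=get_obs(); print(o["tool_pos"],o["tcp_rot"],o["qpos"],o["finger_gap"],o["time_s"]); print(get_calibration("wrist"))
im=save("wrist","pics/w1.png")
Z=dict(disc_axis=.03,slot_a=.03,post_a=.066,bar_nose=.022,bar_tab=.047,guide_top=.0355)
for q,z in Z.items():
    for m in mark_of("wrist",q)[:3]:
        l=m["location"]; print(q,round(m["conf"],2),np.array([l[1]*640,l[0]*480]),world("wrist",l,z,o))
```

```text
[0.2233 0.5298 0.2313] [ 0.1981  0.9802 -0.      0.    ] [ 0.9619  0.1584  1.597  -0.      1.3862 -0.2101] 0.08559224082237055 0.65
{'camera_matrix': array([[399.1158,   0.    , 310.4474],
       [  0.    , 399.1158, 241.4098],
       [  0.    ,   0.    ,   1.    ]]), 'T_tool_cam': array([[-0.0002,  0.959 ,  0.2833,  0.0728],
       [ 1.    ,  0.0002,  0.0001,  0.0011],
       [ 0.    ,  0.2833, -0.959 , -0.1428],
       [ 0.    ,  0.    ,  0.    ,  1.    ]])}
```

View pics/w1.png

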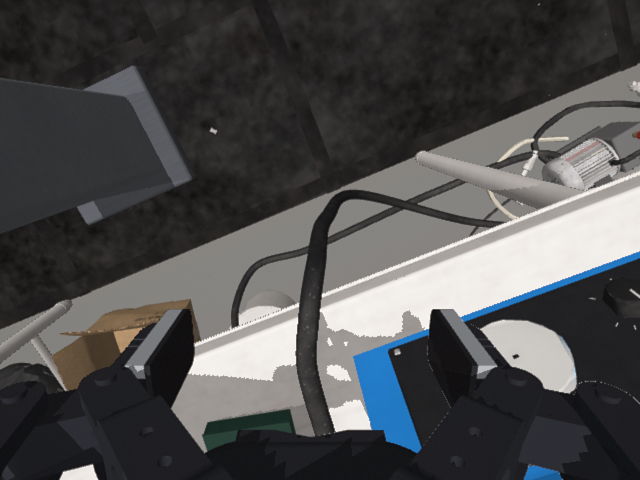

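The wrist view at the start pose shows only the bench edge and the gripper. The call was refused, probably because a row lacked "angular", so I'll include it.

Request:
send_rows(series=[{"angular": [0, 0, 0], "slide": [-1.5, -1.4, -0.7], "fingers": 1}, {"angular": [0, 0, 0], "slide": [-3, -2.9, -0.8], "fingers": 1}, {"angular": [0, 0, 0], "slide": [-3, -2.9, -0.8], "fingers": 1}, {"angular": [0, 0, 0], "slide": [-3, -2.9, -0.8], "fingers": 1}, {"angular": [0, 0, 0], "slide": [-3, -2.9, -0.8], "fingers": 1}, {"angular": [0, 0, 0], "slide": [-3, -2.9, -0.8], "fingers": 1}, {"angular": [0, 0, 0], "slide": [-3, -2.9, -0.8], "fingers": 1}, {"angular": [0, 0, 0], "slide": [-3, -2.9, -0.8], "fingers": 1}, {"angular": [0, 0, 0], "slide": [-3, -2.9, -0.8], "fingers": 1}, {"angular": [0, 0, 0], "slide": [-3, -2.9, -0.8], "fingers": 1}, {"angular": [0, 0, 0], "slide": [-3, -2.9, -0.8], "fingers": 1}, {"angular": [0, 0, 0], "slide": [-3, -2.9, -0.8], "fingers": 1}, {"angular": [0, 0, 0], "slide": [-3, -2.9, -0.8], "fingers": 1}, {"angular": [0, 0, 0], "slide": [-3, -2.9, -0.8], "fingers": 1}, {"angular": [0, 0, 0], "slide": [-1.5, -1.4, 0], "fingers": 1}, {"angular": [0, 0, 0], "slide": [0, 0, 0], "fingers": 1}, {"angular": [0, 0, 0], "slide": [0, 0, 0], "fingers": 1}], newtons=40)

```text
time_s: 3.12
tool_pos: [0.4526, -0.0054, 0.3419]
tcp_rot: [0.198, 0.98, 0.0, -0.0]
wrist_force: [0.3, -0.0, -0.2]
finger_gap: 0.0001
finger_force: 0.0
```

Run:
```python
from h import *
np.set_printoptions(precision=4,suppress=True)
o=get_obs(); print(o["tool_pos"],o["tcp_rot"],o["qpos"],o["finger_gap"],o["time_s"])
im=save("wrist","pics/w2.png")
Z=dict(disc_axis=.03,slot_a=.03,post_a=.066,bar_nose=.022,bar_tab=.047,guide_top=.0355)
for q,z in Z.items():
    for m in mark_of("wrist",q)[:3]:
        l=m["location"]; print(q,round(m["conf"],2),np.array([l[1]*640,l[0]*480]),world("wrist",l,z,o))
```

```text
[ 0.4526 -0.0054  0.3419] [ 0.1976  0.9803  0.0003 -0.0005] [-0.2804 -0.2191  1.7504  0.0005  1.6113 -1.4533] 9.295976282057971e-05 3.125
disc_axis 0.64 [401.024 242.976] [0.5531 0.0706 0.03  ]
disc_axis 0.36 [376.576 289.824] [0.5984 0.023  0.03  ]
slot_a 0.93 [441.6   276.096] [0.6121 0.1023 0.03  ]
slot_a 0.68 [307.072 240.912] [ 0.5074 -0.0315  0.03  ]
slot_a 0.66 [354.496 204.192] [0.4879 0.0363 0.03  ]
post_a 0.81 [380.288 287.712] [0.5808 0.0278 0.066 ]
post_a 0.79 [443.904 211.296] [0.5241 0.1208 0.066 ]
post_a 0.26 [284.672 237.504] [ 0.4847 -0.0481  0.066 ]
bar_nose 0.67 [174.208 318.72 ] [ 0.5392 -0.2299  0.022 ]
bar_tab 0.92 [240.384 237.216] [ 0.4693 -0.0978  0.047 ]
guide_top 0.56 [306.88  239.712] [ 0.5045 -0.0304  0.0355]
```

View pics/w2.png

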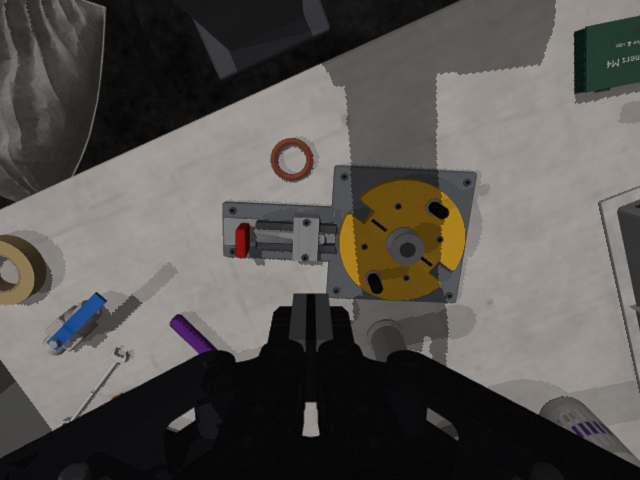

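The wrist view shows the bar horizontal: red tab (243,240), keeper (306,240), disc axis about (404,245), posts (377,283) and (438,209), lower-left slot (360,212). I'll push the far post (377,283) along tool +y. First I go down between that post and the guide.

Request:
send_rows(series=[{"angular": [0, 0, 0], "slide": [-1.5, 0.6, 1], "fingers": 1}, {"angular": [0, 0, 0], "slide": [-2.4, 1.0, 2], "fingers": 1}, {"angular": [0, 0, 0], "slide": [-2.4, 1.0, 3], "fingers": 1}, {"angular": [0, 0, 0], "slide": [-2.4, 1.2, 3], "fingers": 1}, {"angular": [0, 0, 0], "slide": [-2.35, 1.1, 3], "fingers": 1}, {"angular": [0, 0, 0], "slide": [0, 0, 4], "fingers": 1}, {"angular": [0, 0, 0], "slide": [0, 0, 4], "fingers": 1}, {"angular": [0, 0, 0], "slide": [0, 0, 3.5], "fingers": 1}, {"angular": [0, 0, 0], "slide": [0, 0, 2.5], "fingers": 1}, {"angular": [0, 0, 0], "slide": [0, 0, 2], "fingers": 1}, {"angular": [0, 0, 0], "slide": [0, 0, 1.5], "fingers": 1}, {"angular": [0, 0, 0], "slide": [0, 0, 0], "fingers": 1}])

```text
time_s: 4.97
tool_pos: [0.5732, -0.004, 0.0463]
tcp_rot: [0.198, 0.98, 0.0, -0.001]
wrist_force: [1.2, 0.0, 0.2]
finger_gap: -0.0001
finger_force: 0.0
```

Run:
```python
from h import *
o=get_obs(); print(o["tool_pos"],o["wrist_force"],o["time_s"])
a=save("wrist","pics/w3.png"); b=get_image("side")
p=proj("side",o["tool_pos"]); print(p)
x,y=int(min(max(p[0]-170,0),300)),int(min(max(p[1]-130,0),220))
c=np.hstack([cv2.resize(a,(400,300)),cv2.resize(b[y:y+255,x:x+340],(400,300))])
cv2.imwrite("pics/c3.png",c[:,:,::-1])
```

```text
[ 0.57322464 -0.00403177  0.04634945] [1.21465768 0.039192   0.17970228] 4.975
[314.11704999 264.18064361]
```

View pics/c3.png

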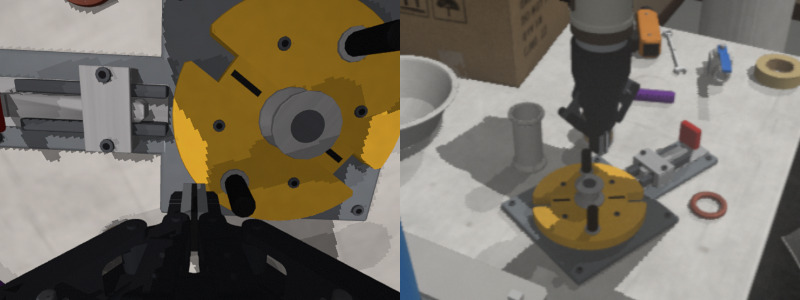

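The fingers stand beside the far post, post base at (240,200) and fingertips at (195,190) in the left crop, and touch nothing. I'll push along +y.

Request:
send_rows(series=[{"angular": [0, 0, 0], "slide": [0, 0.3, 0], "fingers": 1}, {"angular": [0, 0, 0], "slide": [0, 0.3, 0], "fingers": 1}, {"angular": [0, 0, 0], "slide": [0, 0.3, 0], "fingers": 1}, {"angular": [0, 0, 0], "slide": [0, 0.3, 0], "fingers": 1}, {"angular": [0, 0, 0], "slide": [0, 0.3, 0], "fingers": 1}, {"angular": [0, 0, 0], "slide": [0, 0.3, 0], "fingers": 1}, {"angular": [0, 0, 0], "slide": [0, 0.3, 0], "fingers": 1}, {"angular": [0, 0, 0], "slide": [0, 0.3, 0], "fingers": 1}, {"angular": [0, 0, 0], "slide": [0, 0.3, 0], "fingers": 1}, {"angular": [0, 0, 0], "slide": [0, 0.3, 0], "fingers": 1}, {"angular": [0, 0, 0], "slide": [0, 0.3, 0], "fingers": 1}, {"angular": [0, 0, 0], "slide": [0, 0, 0], "fingers": 1}])

```text
time_s: 6.58
tool_pos: [0.5864, 0.027, 0.0471]
tcp_rot: [0.198, 0.98, 0.0, -0.0]
wrist_force: [-0.1, -0.4, -0.4]
finger_gap: -0.0
finger_force: 0.3
```

Run:
```python
from h import *
o=get_obs(); print(o["tool_pos"],o["wrist_force"],o["time_s"])
a=save("wrist","pics/w4.png")
for q,z in dict(disc_axis=.03,slot_a=.03,post_a=.066,guide_top=.0355,bar_nose=.022).items():
    for m in mark_of("wrist",q)[:3]:
        l=m["location"]; print(q,round(m["conf"],2),np.array([l[1]*640,l[0]*480]),world("wrist",l,z,o))
```

```text
[0.58641243 0.02698953 0.04707957] [-0.11771406 -0.39853069 -0.39622214] 6.575
disc_axis 0.84 [377.216 189.696] [0.55369557 0.07110557 0.03      ]
post_a 0.82 [432.32    9.888] [0.50505885 0.09898714 0.066     ]
post_a 0.76 [367.168 358.992] [0.60133761 0.04367943 0.066     ]
guide_top 0.64 [ 85.504 176.784] [ 0.50424214 -0.03118504  0.0355    ]
bar_nose 0.66 [142.592 387.216] [ 0.60222537 -0.06798037  0.022     ]
bar_nose 0.64 [153.92 176.4 ] [ 0.51385257 -0.01234962  0.022     ]
```

View pics/w4.png

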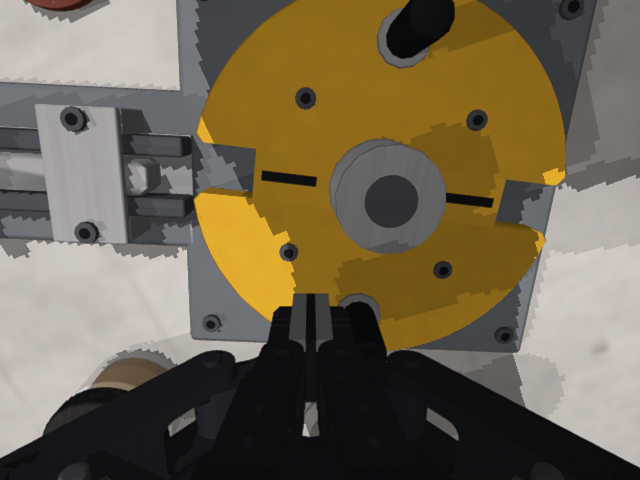

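The slot now almost faces the bar: slot mouth about (200,170), bar nose about (154,177), disc lines (262,175) to (493,202). I'll work out the remaining angle.

Run:
```python
from h import *
o=get_obs()
w=lambda p,z:world("wrist",(p[1]/480,p[0]/640),z,o)[:2]
b=lambda v:np.arctan2(v[1],v[0])
s1,s2=w((72,119),.0385),w((85,233),.0385)
a,c=w((262,175),.03),w((493,202),.03)
ax=w((391,201),.057); m1,m2=w((203,145),.03),w((197,195),.03)
print("strap mid",(s1+s2)/2,"across->axis bearing",b(s1-s2)-np.pi/2+np.pi*0,b(s2-s1)-np.pi/2)
print("slot line",a,c,b(c-a)); print("ferrule",ax,"mouth",(m1+m2)/2,b(ax-(m1+m2)/2),np.linalg.norm(ax-(m1+m2)/2))
print("bar bearing strap->axis",b(ax-(s1+s2)/2),np.linalg.norm(ax-(s1+s2)/2))
e=[w(p,.01) for p in [(180,0),(193,338)]]; print("bed left edge",b(e[0]-e[1])-np.pi/2)
```

```text
strap mid [ 0.50406346 -0.03258431] across->axis bearing 1.1223254246604033 -2.01926722892939
slot line [0.53040471 0.03040217] [0.57673667 0.11225611] 1.055727745235063
ferrule [0.55343953 0.07110668] mouth [0.51920083 0.00845906] 1.0706223917022677 0.07139335896700277
bar bearing strap->axis 1.1263817660482458 0.11484693055727428
bed left edge 1.1229965217370124
```

Remaining turn is about +0.064 rad, or 3.5 mm at the post.

Request:
send_rows(series=[{"angular": [0, 0, 0], "slide": [0, 0.2, 0], "fingers": 1}, {"angular": [0, 0, 0], "slide": [0, 0.15, 0], "fingers": 1}, {"angular": [0, 0, 0], "slide": [0, 0, 0], "fingers": 1}, {"angular": [0, 0, 0], "slide": [0, -0.5, 0], "fingers": 1}, {"angular": [0, 0, 0], "slide": [0, -0.5, 0], "fingers": 1}, {"angular": [0, 0, 0], "slide": [0, -0.3, -1], "fingers": 1}, {"angular": [0, 0, 0], "slide": [0, 0, -3], "fingers": 1}, {"angular": [0, 0, 0], "slide": [0, 0, -4], "fingers": 1}, {"angular": [0, 0, 0], "slide": [0, -1, -4], "fingers": 1}, {"angular": [0, 0, 0], "slide": [1, -2, -2], "fingers": 1}, {"angular": [0, 0, 0], "slide": [2, -3, 0], "fingers": 1}, {"angular": [0, 0, 0], "slide": [2, -2, 0], "fingers": 1}, {"angular": [0, 0, 0], "slide": [0, 0, 0], "fingers": 1}, {"angular": [0, 0, 0], "slide": [0, 0, 0], "fingers": 1}])

```text
time_s: 8.62
tool_pos: [0.5066, -0.0368, 0.188]
tcp_rot: [0.198, 0.98, 0.0, 0.001]
wrist_force: [0.2, 0.5, -0.1]
finger_gap: -0.0
finger_force: 0.0
```

Run:
```python
from h import *
o=get_obs(); print(o["tool_pos"],o["wrist_force"],o["time_s"])
a=save("wrist","pics/w5.png")
for q,z in dict(disc_axis=.03,slot_a=.03,post_a=.066,guide_top=.0355,bar_tab=.047).items():
    for m in mark_of("wrist",q)[:3]:
        l=m["location"]; print(q,round(m["conf"],2),np.array([l[1]*640,l[0]*480]),world("wrist",l,z,o))
```

```text
[ 0.50659572 -0.03681924  0.18797807] [ 0.20997269  0.52312073 -0.12162632] 8.625
disc_axis 0.66 [458.88 224.4 ] [0.55415709 0.06941609 0.03      ]
slot_a 0.93 [366.208 215.712] [0.51972543 0.00556756 0.03      ]
slot_a 0.78 [553.28  230.208] [0.58726317 0.13587821 0.03      ]
guide_top 0.55 [315.2  215.52] [ 0.50311235 -0.03019377  0.0355    ]
bar_tab 0.91 [191.104 422.592] [ 0.62685978 -0.19728201  0.047     ]
bar_tab 0.62 [206.272 216.384] [ 0.4704178  -0.10259908  0.047     ]
```

View pics/w5.png

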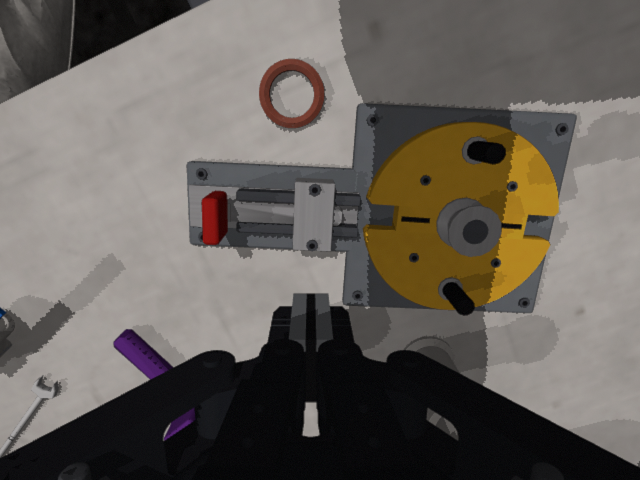

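The slot faces the bar to about 0.03 rad, well within the nose's centring range: slot mouth (366,216), strap (315,216), tab (212,217). Next I go down behind the red tab, turning 0.05 rad to line up with the bar.

Request:
send_rows(series=[{"angular": [0, 0, 0], "slide": [0.2, -1.5, 0], "fingers": 1}, {"angular": [0, 0, 0], "slide": [0.2, -2.5, 0], "fingers": 1}, {"angular": [0, 0, 0], "slide": [0.2, -2.5, 0], "fingers": 1}, {"angular": [0, 0, 0], "slide": [0.2, -2.5, 0], "fingers": 1}, {"angular": [0, 0, 0], "slide": [0.1, -1.8, 1], "fingers": 1}, {"angular": [0, 0, 0.048], "slide": [0, 0, 2.5], "fingers": 1}, {"angular": [0, 0, 0], "slide": [0, 0, 3], "fingers": 1}, {"angular": [0, 0, 0], "slide": [0, 0, 3], "fingers": 1}, {"angular": [0, 0, 0], "slide": [0, 0, 2.5], "fingers": 1}, {"angular": [0, 0, 0], "slide": [0, 0, 1.5], "fingers": 1}, {"angular": [0, 0, 0], "slide": [0, 0, 1], "fingers": 1}, {"angular": [0, 0, 0], "slide": [0, 0, 0], "fingers": 1}])

```text
time_s: 10.42
tool_pos: [0.4555, -0.133, 0.0421]
tcp_rot: [0.222, 0.975, 0.0, -0.0]
wrist_force: [0.4, -0.4, 0.2]
finger_gap: 0.0
finger_force: 0.0
```

Run:
```python
from h import *
o=get_obs(); print(o["tool_pos"],o["tcp_rot"],o["wrist_force"],o["time_s"])
d=o["tool_pos"][:2]-np.array([.5537,.071]); c,s=np.cos(1.124),np.sin(1.124); print("fixture xy",d@[c,s],d@[-s,c])
a=save("wrist","pics/w6.png")
for m in mark_of("wrist","bar_tab"): print(m["conf"],world("wrist",m["location"],.047,o))
```

```text
[ 0.4554755  -0.132951    0.04211995] [ 2.21600134e-01  9.75137572e-01  7.99002361e-05 -3.00467297e-04] [ 0.44893484 -0.43746836  0.20046717] 10.425
fixture xy -0.2263710527929753 0.0004595314509952095
0.97 [ 0.47106021 -0.10045066  0.047     ]
```

View pics/w6.png

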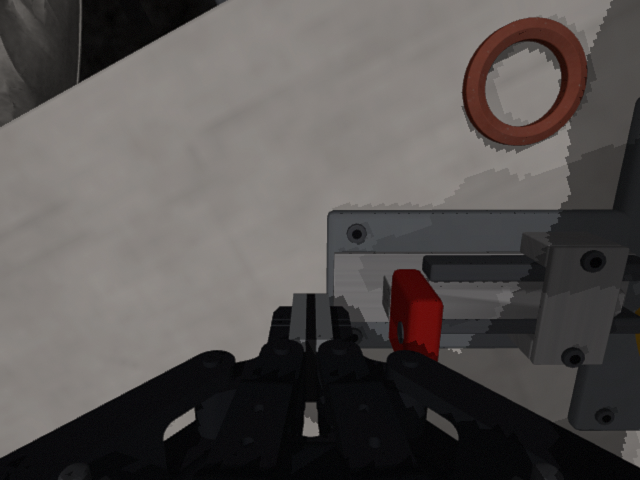

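The fingers stand behind the red tab (tab at (415,315), fingertips at (311,330)), on the bar's line. I'll push 6 cm slowly.

Request:
send_rows(series=[{"angular": [0, 0, 0], "slide": [0, 0.4, 0], "fingers": 1}, {"angular": [0, 0, 0], "slide": [0, 0.4, 0], "fingers": 1}, {"angular": [0, 0, 0], "slide": [0, 0.4, 0], "fingers": 1}, {"angular": [0, 0, 0], "slide": [0, 0.4, 0], "fingers": 1}, {"angular": [0, 0, 0], "slide": [0, 0.4, 0], "fingers": 1}, {"angular": [0, 0, 0], "slide": [0, 0.4, 0], "fingers": 1}, {"angular": [0, 0, 0], "slide": [0, 0.4, 0], "fingers": 1}, {"angular": [0, 0, 0], "slide": [0, 0.4, 0], "fingers": 1}, {"angular": [0, 0, 0], "slide": [0, 0.4, 0], "fingers": 1}, {"angular": [0, 0, 0], "slide": [0, 0.4, 0], "fingers": 1}, {"angular": [0, 0, 0], "slide": [0, 0.4, 0], "fingers": 1}, {"angular": [0, 0, 0], "slide": [0, 0.4, 0], "fingers": 1}, {"angular": [0, 0, 0], "slide": [0, 0.4, 0], "fingers": 1}, {"angular": [0, 0, 0], "slide": [0, 0.4, 0], "fingers": 1}, {"angular": [0, 0, 0], "slide": [0, 0.3, 0], "fingers": 1}, {"angular": [0, 0, 0], "slide": [0, 0, 0], "fingers": 1}])

```text
time_s: 12.52
tool_pos: [0.4813, -0.0793, 0.0423]
tcp_rot: [0.221, 0.975, 0.0, 0.0]
wrist_force: [0.4, -0.9, -0.6]
finger_gap: 0.0002
finger_force: 0.0
```

Run:
```python
from h import *
o=get_obs(); print(o["tool_pos"],o["wrist_force"],o["time_s"])
d=o["tool_pos"][:2]-np.array([.5537,.071]); c,s=np.cos(1.124),np.sin(1.124); print("fixture xy",d@[c,s],d@[-s,c])
a=save("wrist","pics/w7.png")
```

```text
[ 0.4813093  -0.07932083  0.04228494] [ 0.40332206 -0.87996482 -0.57200034] 12.525
fixture xy -0.16684320179210466 0.0003341278547501393
```

View pics/w7.png

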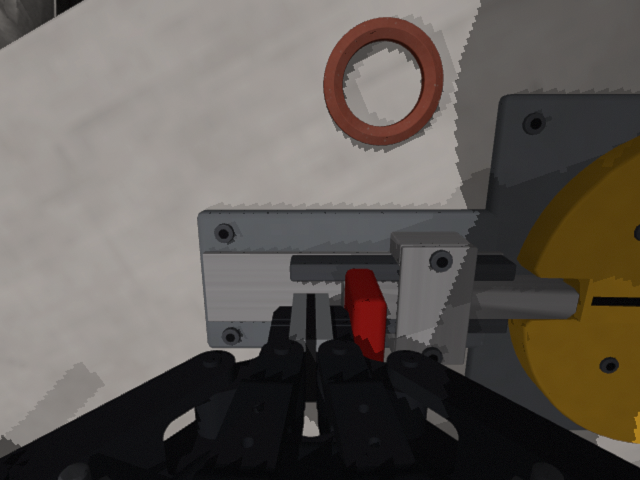

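The nose is in the slot, its tip at (577,298) near the slot bottom. I'll push on in 1 mm steps and watch the force.

Request:
send_rows(series=[{"angular": [0, 0, 0], "slide": [0, 0.1, 0], "fingers": 1}, {"angular": [0, 0, 0], "slide": [0, 0.1, 0], "fingers": 1}, {"angular": [0, 0, 0], "slide": [0, 0, 0], "fingers": 1}])

```text
time_s: 12.95
tool_pos: [0.482, -0.0779, 0.0423]
tcp_rot: [0.222, 0.975, -0.0, -0.0]
wrist_force: [-0.3, -1.6, 0.5]
finger_gap: 0.0004
finger_force: 0.4
```

Request:
send_rows(series=[{"angular": [0, 0, 0], "slide": [0, 0.1, 0], "fingers": 1}, {"angular": [0, 0, 0], "slide": [0, 0.1, 0], "fingers": 1}, {"angular": [0, 0, 0], "slide": [0, 0, 0], "fingers": 1}])

```text
time_s: 13.32
tool_pos: [0.4827, -0.0771, 0.0425]
tcp_rot: [0.221, 0.975, -0.001, -0.0]
wrist_force: [-3.8, -7.1, 1.1]
finger_gap: 0.0002
finger_force: 3.4
```

The force rose to 8 N, so the bar has met its stop. I'll back off, rise, and check from above.

Request:
send_rows(series=[{"angular": [0, 0, 0], "slide": [0, -0.6, 0], "fingers": 1}, {"angular": [0, 0, 0], "slide": [0, -1, 0], "fingers": 1}, {"angular": [0, 0, 0], "slide": [0, -1, -1], "fingers": 1}, {"angular": [0, 0, 0], "slide": [0, 0, -3], "fingers": 1}, {"angular": [0, 0, 0], "slide": [0, 0, -3], "fingers": 1}, {"angular": [0, 0, 0], "slide": [0.5, 2, -2], "fingers": 1}, {"angular": [0, 0, 0], "slide": [1, 3, -0.5], "fingers": 1}, {"angular": [0, 0, 0], "slide": [1, 3, 0], "fingers": 1}, {"angular": [0, 0, 0], "slide": [0.5, 2, 0], "fingers": 1}, {"angular": [0, 0, 0], "slide": [0, 0, 0], "fingers": 1}, {"angular": [0, 0, 0], "slide": [0, 0, 0], "fingers": 1}])

```text
time_s: 14.7
tool_pos: [0.4878, 0.0028, 0.1377]
tcp_rot: [0.222, 0.975, -0.0, 0.0]
wrist_force: [0.5, 0.2, -0.4]
finger_gap: 0.0003
finger_force: 0.0
```

Run:
```python
from h import *
o=get_obs(); print(o["tool_pos"],o["wrist_force"],o["time_s"])
a=save("wrist","pics/w8.png")
for q,z in dict(disc_axis=.03,slot_a=.03,bar_nose=.022,bar_tab=.047).items():
    for m in mark_of("wrist",q)[:2]: print(q,round(m["conf"],2),world("wrist",m["location"],z,o))
p=proj("wrist",[.5321,.0259,.03],o).astype(int); print(p)
x,y=max(p[0]-100,0),max(p[1]-75,0)
cv2.imwrite("pics/c8.png",cv2.resize(a[y:y+150,x:x+200,::-1],None,fx=4,fy=4,interpolation=cv2.INTER_CUBIC)); print(x,y)
```

```text
[0.48783927 0.00281437 0.1376678 ] [ 0.51352019  0.23294665 -0.3752815 ] 14.7
disc_axis 0.66 [0.55275061 0.07086107 0.03      ]
slot_a 0.84 [0.52079115 0.00536233 0.03      ]
bar_nose 0.62 [ 0.53574004 -0.22492236  0.022     ]
bar_tab 0.62 [ 0.48968862 -0.06464206  0.047     ]
[368 282]
268 207
```

View pics/c8.png

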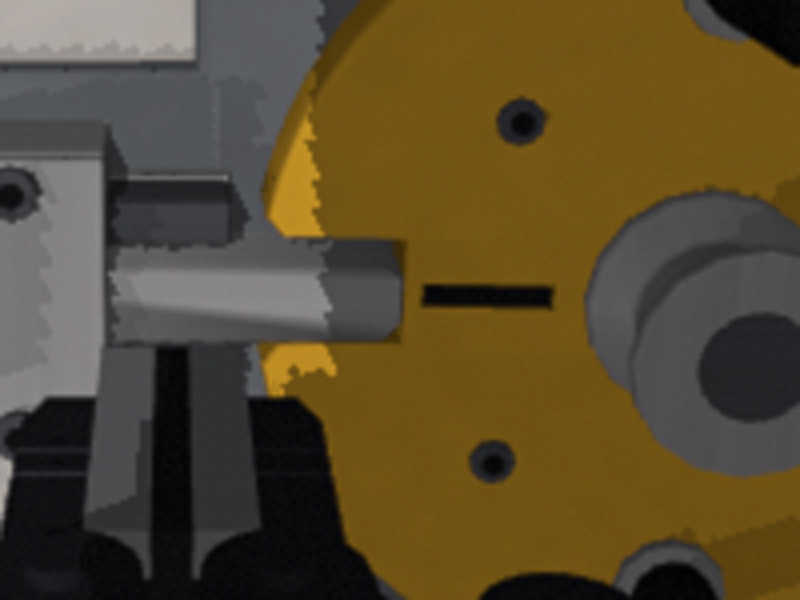

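The crop shows the nose flush with the slot's bottom, edge at (403,295), and the slot line is in line with the bar. The hand hangs clear at z = 0.138 m, so I'm handing in.

```bash
python3 -c "
from cell import *
print(finish_job())"
```

```text
the job is handed in; nothing more can be done
None
```

The disc is turned so a slot faces the bar, and the bar is pushed fully home: its nose sits at the slot's bottom in the last wrist picture. The hand is clear and the job was handed in at about 15 s.

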